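# Nest three dry clay boxes on the kiln batt

### The arm

A 6-joint arm with a two-finger parallel gripper is mounted at the origin on the work surface. World frame = base frame: x ahead of the robot, y to its left, z up, the work surface at z = 0. Lengths are in m, angles in rad, forces in N, time in s.
With the tool pointing down it reaches from about 0.35 to 0.775 m from the base axis. Payload 5.5 kg.
Tool frame: the origin (TCP) lies between the finger pads; the fingertips stand 19 mm ahead of it and the grasp point (between the pads) is the TCP; z points along the fingers, y is the line along which they close (so a half turn about z gives the same grasp; the last joint's range is limited). The gripper opens to 85 mm and grips with 20 to 120 N. Pads are 22 mm wide; open, the fingers measure 114 mm over their backs; the gripper's body (76 mm by 85 mm) begins 54 mm behind the grasp point. The pads swing forward as they close: fully open they stand 13 mm farther back than shut.
Start: joints at [-1.285, 0.313, 0.046, 1.304, 0, 1.431], TCP at [0.238, -0.524, 0.25] pointing down, gripper open.
Joint ranges: [-2.76, 2.76], [-0.86, 1.69], [-1.03, 1.26], [-2.2, 2.34], [-1.47, 1.5], [-3.14, 3.14]. Speed limits (rad/s): [2.57, 2.57, 3.14, 3.14, 3.14, 3.14].

### API

Orientations are given as a unit quaternion [w, x, y, z].
In Python, from workcell import env gives the robot as it stands.
- The arm moves only by the shell command python3 -m pendant 'ROWS' [FORCE]. ROWS is JSON, a list of rows, each an object with "travel": the shift along the tool's x, y, z scaled (see below), a list of three; "rot": the turn, a rotation vector about the tool's x, y, z scaled (see below), a list of three; "fingers": the opening, from -1 (shut) to 1 (fully open). In form: [{"travel": [dx, dy, dz], "rot": [wx, wy, wz], "fingers": fingers}, ...]. A call has 1 to 10 rows; each row is the pose to reach, as a shift and turn from the pose commanded when the call began, along the tool's axes at that moment; what a row does not reach only later rows make up. The controller multiplies each number of a shift by 0.12 m and each number of a turn by 60 degrees. A row lasts 1/10 s, in which the tool goes at most 50 mm and 8.59 degrees, less where a joint would pass 70% of its speed; a pose out of reach is approached as far as the arm can. A call with a number of a shift or a turn outside -1 to 1 is refused whole. A call with a gripper value outside its range is refused whole. The fingers move at their own pace and stop on an object; FORCE is the grip in N (left out, the last holds). Time passes only in rows, so rows that repeat a pose let the fingers close. It gives the time, the measured TCP pose, the force, the opening and the grip force at its end, in the units of the state.
- env.get_state(): the state, without advancing time (a new reading comes with each control period).
- env.read_camera(name): name is "scene" or "top" or "wrist"; returns (picture, depth): 420x560x3 uint8, blue, green, red; 420x560 float32, m along the optical axis (not along the pixel's ray), 0 where there is no reading.
- env.camera_model(name): a dict with "fovy" (degrees; the focal length in pixels is half the picture's height over the tangent of half this angle, whatever the lens; pixels are square), "cx", "cy" (the principal point, pixels), "rvec" (rotation vector, rad) and "tvec" (3), from world to camera coordinates, as OpenCV has them; the wrist camera has in their place "T_tool_cam" (4x4, takes a point from camera to tool coordinates, whose origin is the TCP and whose axes are the flange's). Camera axes: x right, y down, z forward; pixel columns grow to the right and rows downward; lengths in m; the calibration is good to about 2 mm. A picture is of the moment at which its call begins: read the wrist's pose just before it. camera_model takes no time and is no camera call.
- env.hand_in(): hands the job in; it is judged then, once.
Trained networks look in the newest picture that a camera, given by its name, has taken for a name from the list of things; names that differ only in an ending like _2 or _b are one class to them, and where a whole thing is asked for, a point or a joint stands for the part that bears it (a point fixed in the world has none). Each returns a list of dicts, best first, with "conf" (0 to 1); they miss things now and then, are a little off and sometimes report something else, mostly with a low value. They report only what shows in the picture. A call takes as long as a camera call. They do not tell look-alikes from the thing itself.
- env.outline_of(camera, target): "mask" (420x560 bool, what is visible of it) and "xy" ([column, row] in pixels, amid what is visible of it).
The state is a dict: "clock": time; "joint_pos": joint angles; "qvel": joint speeds; "tau": joint torques, N m; "tcp_pos": TCP position; "orientation": TCP orientation; "wrist_force": force on the tool from outside, world axes, zero at the start; "ft_torque": the same for the moment, N m; "finger_gap": finger opening in m; "grip_force": force on a finger pad.
Only numpy, scipy, OpenCV 4.12 (cv2) and the standard library are available. Lean on these libraries where they do the work, as an engineer would, in place of code of your own. Each camera call takes 0.05 s, during which the arm holds its last target. There are 200 camera calls.

### The job

Nest the three slab-built clay boxes for the kiln, mouths up: lower the middle box fully home into the largest one, which stays standing on its batt, then stand up the smallest box, which lies on its side, and lower it fully home into the middle one. The clay is bone dry and chips easily, so do not drop the boxes or force them into each other, and do not push the other things on the table about.

Things in the scene. Friction and masses are not known exactly. Their poses are not given: they have to be found in the camera images.
- batt: kiln batt: fixed grey square slab 170 x 170 x 12 mm on the table; origin at the centre of its underside, top 12 mm above
- box_l: largest open square box of dry cream clay, standing loose on the batt: 66 x 66 mm outside, 70 high, walls 5, floor 6, so its inside is 56 x 56 mm. Origin at the centre of its underside, z towards its open mouth, x and y square to its walls. About 0.3 kg
- box_m: middle open square box, same clay, standing upright on the table: 52 x 52 mm outside, 82 high, walls 5, floor 6, inside 42 x 42 mm (2 mm play a side in the largest box, over whose rim it stands 18 mm when home). Origin at the centre of its underside, z towards its mouth. About 0.2 kg
- box_s: smallest open square box, same clay, first LYING ON ITS SIDE on the table, mouth roughly to +y: 38 x 38 mm outside, 94 long, walls 5, floor 6 (2 mm play a side in the middle box, over whose rim it stands 18 mm when home). Origin at the centre of its closed end's outside (19 mm above the table at first), z towards its mouth, x and y square to its walls. About 0.15 kg
- box_l_rim (a point): centre of the largest box's mouth, 70 mm from its origin along its z
- box_m_rim (a point): centre of the middle box's mouth, 82 mm from its origin along its z
- box_s_rim (a point): centre of the smallest box's mouth, 94 mm from its origin along its z
- cup: bystander: terracotta cup, 72 across the rim, 85 high; sizes in mm; loose, origin at its underside
- tub: bystander: yellow glaze bowl, 110 across, 55 high; sizes in mm; loose, origin at its underside
- jar: bystander: glass jar with white lid, 64 across, 90 high; sizes in mm; loose, origin at its underside
- brush: bystander: brush 170 long lying flat, origin under its middle, long axis x; sizes in mm; loose, origin at its underside
- spatula: bystander: spatula 190 long lying flat, long axis x; sizes in mm; loose, origin at its underside
- rib: bystander: wooden disc, 70 across, 6 thick, lying flat; sizes in mm; loose, origin at its underside
- dish: bystander: clay-coloured bowl, 100 across, 40 high; sizes in mm; loose, origin at its underside
There are look-alikes about, which are no part of the job. Leave any blue or turquoise look-alike of the box_m alone.

How it is judged:
On the way, in this order (a step that is already met when the one before it is completed fails the run):
1. the middle box sits fully home in the largest, on the batt (z of box_m in the frame of box_l between 0.003 and 0.0085 m and distance between box_m and box_l below 0.01 m and angle between each of box_m, box_l's own z axis and vertical below 0.06 rad and height (world z) of box_l above 0.009 m and horizontal distance between box_l and batt below 0.06 m), for 0.2 s.
2. the smallest box sits fully home in the middle one (z of box_s in the frame of box_m between 0.003 and 0.0085 m and distance between box_s and box_m below 0.01 m and angle between box_s's own z axis and vertical below 0.06 rad), for 0.2 s.
At the end, for the whole second after the job is handed in: Largest box upright on the batt, within 60 mm of its centre; middle box home in it and smallest home in the middle one, mouths up, each underside within 2.5 mm of the floor (6 mm thick) of the box around it; all within 0.06 rad of vertical and at rest (under 20 mm/s) (all of step 1 and all of step 2 and linear speed of each of box_l, box_m, box_s below 0.02 m/s); the robot touches nothing.
It fails at once if two boxes pressed or knocked together with more than 60 N (contact force between any of box_m, box_s and box_l above 60 N or contact force between box_s and box_m above 60 N).
It fails at once if a box dropped or flung (moving faster than 1 m/s) (linear speed of any of box_l, box_m, box_s above 1 m/s).
It fails at once if a bystander moved more than 30 mm (distance of any of cup, tub, jar, brush, spatula, rib, dish from where it was at the start of the episode above 0.03 m).
It also fails if it takes over 72 s, if anything falls off the work surface, if the arm or the gripper's body presses on something with over 40 N, if the wrist force passes 120 N, or if a joint passes its speed limit or range.

## Working session

There is one attempt and no reset: what is moved stays moved. The work goes in short steps, Python scripts to look and compute and a shell command to move; the robot and the scene stay as the last step left them, time stands still between calls to the robot, and variables do not carry over. Pictures are saved under pics/ and viewed, at most 10 in all, crops included, and the job is handed in when it is done.

```bash
mkdir -p pics; ls; cat > h.py <<'E'
import numpy as np, cv2
from scipy.spatial.transform import Rotation as R
from workcell import env
def cam(name):
    m=env.camera_model(name); f=210/np.tan(np.radians(m["fovy"])/2)
    if "rvec" in m:
        Rm=cv2.Rodrigues(np.array(m["rvec"],float))[0]; t=np.array(m["tvec"],float).ravel()
        Rc=Rm.T; o=-Rm.T@t
    else:
        s=env.get_state(); T=np.eye(4); q=s["orientation"]
        T[:3,:3]=R.from_quat([q[1],q[2],q[3],q[0]]).as_matrix(); T[:3,3]=s["tcp_pos"]
        T=T@np.array(m["T_tool_cam"]); Rc=T[:3,:3]; o=T[:3,3]
    return f,m["cx"],m["cy"],Rc,o
def cloud(name):
    c=cam(name); img,d=env.read_camera(name); f,cx,cy,Rc,o=c
    v,u=np.mgrid[:420,:560]
    P=np.stack([(u-cx)/f*d,(v-cy)/f*d,d],-1)@Rc.T+o
    P[d==0]=np.nan
    return img,P
def tool(dw):  # world shift -> travel units
    q=env.get_state()["orientation"]
    return R.from_quat([q[1],q[2],q[3],q[0]]).inv().apply(dw)/0.12
E
python3 - <<'E'
from h import *
print(env.get_state()); 
a,P=cloud("top"); np.save("top.npy",P)
b,Q=cloud("scene"); np.save("scene.npy",Q)
cv2.imwrite("pics/top.png",a); cv2.imwrite("pics/scene.png",b)
for n in ["box_l","box_m","box_s","batt","cup","tub","jar","brush","spatula","rib","dish"]:
    for r in env.outline_of("top",n):
        p=P[r["mask"]]; p=p[~np.isnan(p[:,0])]
        print(n,round(r["conf"],2),np.round(r["xy"]),r["mask"].sum(),np.round(np.median(p,0),3),np.round(p.min(0),3),np.round(p.max(0),3))
m=env.camera_model("wrist"); print(m)
print(cam("top")[4],cam("scene")[4])
E
```

```text
pics
{'clock': 0.0, 'joint_pos': array([-1.28458983e+00,  3.13992603e-01,  4.49825216e-02,  1.30357122e+00,
       -3.75291841e-05,  1.43118959e+00]), 'qvel': array([-7.75408562e-04, -1.49567419e-03, -1.34217976e-03, -6.94917030e-04,
        8.57027394e-05,  2.87080130e-04]), 'tau': array([ 7.56408863e-04, -4.80632865e+01,  2.98532349e+01,  1.94049004e-02,
       -1.40903448e-04, -2.02036148e-06]), 'tcp_pos': array([ 0.23735593, -0.5232142 ,  0.2494147 ]), 'orientation': array([-8.88715360e-04,  9.77420478e-01,  2.11301708e-01, -8.40747552e-05]), 'wrist_force': array([ 0.55043832, -0.36844236,  0.51361192]), 'ft_torque': array([ 0.04086907, -0.00060061, -0.02930621]), 'grip_force': 0.0, 'finger_gap': 0.08534452543611992}
box_l 0.88 [137. 308.] 870 [0.279 0.294 0.052] [0.243 0.255 0.001] [0.315 0.326 0.088]
box_l 0.85 [250. 217.] 699 [0.492 0.053 0.039] [ 0.465  0.005 -0.   ] [0.526 0.102 0.044]
box_l 0.83 [349. 217.] 925 [ 0.487 -0.182  0.031] [ 0.45  -0.21   0.012] [ 0.519 -0.142  0.087]
box_l 0.77 [123. 263.] 906 [0.377 0.34  0.053] [ 0.343  0.303 -0.002] [0.411 0.401 0.088]
box_l 
[... 1711 characters left out ...]
]
rib 0.82 [277. 267.] 654 [ 0.371 -0.017  0.006] [ 0.338 -0.051  0.002] [0.404 0.017 0.012]
dish 0.56 [437. 269.] 1386 [ 0.374 -0.411  0.018] [ 0.327 -0.449 -0.001] [ 0.423 -0.354  0.044]
{'fovy': 60.20062086742613, 'cx': 273.22314905198255, 'cy': 211.09416379162994, 'T_tool_cam': array([[ 2.48251280e-04, -9.60696816e-01, -2.77599652e-01,
         7.07747078e-02],
       [ 9.99999956e-01,  1.93142257e-04,  2.25865262e-04,
         1.01154559e-04],
       [-1.63371814e-04, -2.77599696e-01,  9.60696821e-01,
        -1.23228059e-01],
       [ 0.00000000e+00,  0.00000000e+00,  0.00000000e+00,
         1.00000000e+00]])}
[ 0.38996954 -0.02865022  1.02118993] [ 1.21603237 -0.22633747  1.29673779]
```

View pics/top.png

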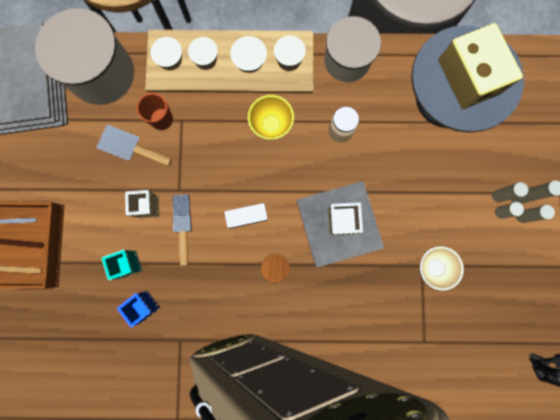

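View pics/scene.png

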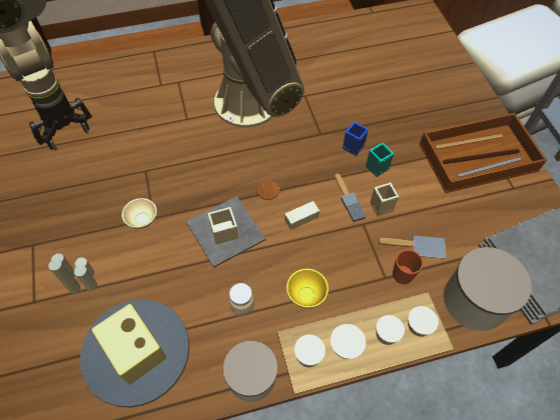

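The networks mix the boxes up, so I choose by description, using pixels in the top view. Box_m could be the cream box (138,203), the turquoise box (118,265) or the blue box (136,309); the cream one is the match. Box_l is the cream box on the batt (346,218). Box_s is the white block lying at (246,215). The dish at (441,268) is clay-coloured but not a box.

```bash
cat >> h.py <<'E'
def rect(P,c,z0,z1,r=0.07):
    m=(np.abs(P[...,0]-c[0])<r)&(np.abs(P[...,1]-c[1])<r)&(P[...,2]>z0)&(P[...,2]<z1)
    p=P[m]; b=cv2.minAreaRect((p[:,:2]*1000).astype(np.float32))
    return np.round(b[0],1),np.round(b[1],1),round(b[2],1),len(p),np.round(np.median(p[:,2])*1000,1)
E
python3 - <<'E'
from h import *
P=np.load("top.npy");Q=np.load("scene.npy")
for n,X in (("top",P),("scene",Q)):
    print(n,"m",rect(X,(.52,.30),.076,.095,.05)); print("l",rect(X,(.487,-.182),.076,.095,.06)); print("s",rect(X,(.492,.053),.032,.06))
    print("batt",rect(X,(.466,-.163),.009,.0145,.12)); print("brush",rect(X,(.46,.21),.012,.04,.1)[:4]); print("cup",rect(X,(.75,.28),.07,.1,.06)[:2])
a=cv2.imread("pics/top.png"); b=cv2.imread("pics/scene.png")
c=np.hstack([cv2.resize(a[180:340,90:250],(400,400)),cv2.resize(a[180:260,200:280],(400,400),interpolation=cv2.INTER_CUBIC)])
cv2.imwrite("pics/crop.png",c)
print(env.get_state()["clock"])
E
```

```text
top m (array([516.2, 295.9]), array([53.1, 52.8]), 4.7, 245, np.float64(82.3))
l (array([ 484.8, -177. ]), array([66.3, 66.9]), 3.6, 285, np.float64(82.0))
s (array([493.7,  53.5]), array([38.4, 93.8]), 12.5, 645, np.float64(38.7))
batt (array([ 469.1, -139.3]), array([169.9, 237.2]), 16.4, 3337, np.float64(12.0))
brush (array([452.7, 248.5]), array([183.3, 122.6]), 0.1, 1035)
cup (array([738.7, 272.6]), array([71. , 70.2]))
scene m (array([517. , 293.2]), array([56., 55.]), 3.8, 152, np.float64(81.6))
l (array([ 484.7, -180.2]), array([70.8, 66. ]), 3.1, 193, np.float64(81.5))
s (array([493.3,  50.6]), array([41.3, 95.2]), 12.4, 391, np.float64(38.2))
batt (array([ 468.3, -139.9]), array([173. , 242.8]), 16.2, 1507, np.float64(11.8))
brush (array([454.2, 246.7]), array([187.9, 126.1]), 0.3, 667)
cup (array([739.3, 269.7]), array([71.5, 70.4]))
0.65
```

View pics/crop.png

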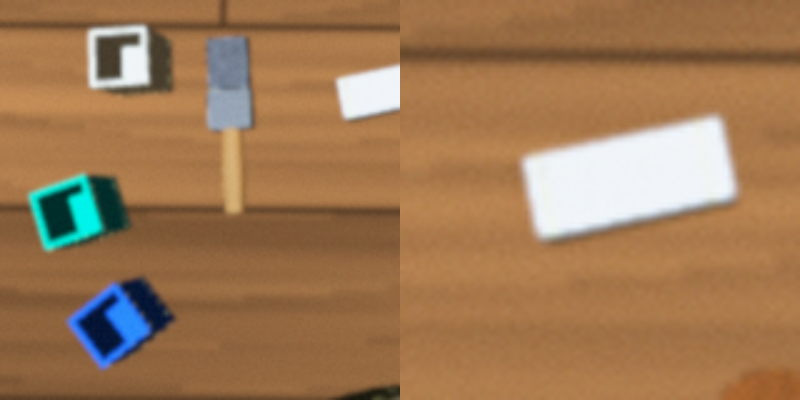

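The crop shows the cream open box at top left (120,58), with the turquoise (70,212) and blue (115,325) look-alikes below it. Box_s is the plain white block on the right. Sizes and heights match: 53 mm at z 82 for box_m, 66 mm at z 82 for box_l, and 38x94 mm at z 38.7 for box_s. I'll go over box_l first, since it is on the way.

```bash
python3 -m pendant '[{"travel":[1,-0.58,0],"rot":[0,0,0],"fingers":1},{"travel":[1,-0.58,0],"rot":[0,0,0],"fingers":1},{"travel":[1,-0.58,0],"rot":[0,0,0],"fingers":1}]'
python3 -m pendant '[{"travel":[1,-0.58,0],"rot":[0,0,0],"fingers":1},{"travel":[1,-0.58,0],"rot":[0,0,0],"fingers":1},{"travel":[1,-0.58,0],"rot":[0,0,0],"fingers":1}]'
python3 -m pendant '[{"travel":[1,-0.58,0],"rot":[0,0,-1],"fingers":1},{"travel":[1,-0.58,0],"rot":[0,0,-1],"fingers":1},{"travel":[1,-0.58,0],"rot":[0,0,-1],"fingers":1},{"travel":[1,-0.58,0],"rot":[0,0,-1],"fingers":1},{"travel":[1,-0.58,0],"rot":[0,0,-1],"fingers":1},{"travel":[1,-0.58,0],"rot":[0,0,-1],"fingers":1},{"travel":[1,-0.58,0],"rot":[0,0,-1],"fingers":1},{"travel":[1,-0.58,0],"rot":[0,0,-1],"fingers":1}]'
cat >> h.py <<'E'
def yaw():
    q=env.get_state()["orientation"]; r=R.from_quat([q[1],q[2],q[3],q[0]]).as_matrix()
    return np.degrees(np.arctan2(r[1,1],r[0,1])), r[:,2]
E
python3 - <<'E'
from h import *
s=env.get_state(); print(s["tcp_pos"],yaw(),s["joint_pos"],s["clock"])
print(tool(np.array([.485,-.177,.25])-s["tcp_pos"]))
E
```

```text
clock: 0.95
tcp_pos: [0.3188, -0.4089, 0.2503]
orientation: [-0.0, 0.977, 0.211, 0.0]
wrist_force: [0.2, 0.0, -0.0]
finger_gap: 0.0856
grip_force: 0.0
clock: 1.25
tcp_pos: [0.3996, -0.2955, 0.2506]
orientation: [0.0, 0.977, 0.212, 0.0]
wrist_force: [0.7, -0.8, 0.6]
finger_gap: 0.0854
grip_force: 0.0
clock: 2.05
tcp_pos: [0.4792, -0.1847, 0.2504]
orientation: [0.0, 0.741, 0.672, -0.0]
wrist_force: [0.4, -0.7, 0.2]
finger_gap: 0.0855
grip_force: 0.0
[ 0.4791595  -0.18474949  0.25035801] (np.float64(-5.567961923658927), array([ 1.27515911e-04, -1.88657995e-04, -9.99999974e-01])) [-5.24367599e-01  1.93870590e-01 -1.11110241e-01  1.26561066e+00
 -9.94672059e-05  1.14360800e+00] 2.05
[0.06899726 0.04217487 0.00297748]
```

```bash
python3 -m pendant '[{"travel":[0.07,0.04,0],"rot":[0,0,-0.16],"fingers":1},{"travel":[0.07,0.04,0],"rot":[0,0,-0.16],"fingers":1},{"travel":[0.07,0.04,0],"rot":[0,0,-0.16],"fingers":1}]'
python3 - <<'E'
from h import *
a,P=cloud("wrist"); cv2.imwrite("pics/w1.png",a); np.save("w1.npy",P)
s=env.get_state(); print(s["tcp_pos"],yaw())
print(rect(P,(.485,-.177),.076,.09,.06)); print(tool(np.array([.516,.296,.25])-s["tcp_pos"]))
E
```

```text
clock: 2.35
tcp_pos: [0.4846, -0.177, 0.2503]
orientation: [0.0, 0.684, 0.73, -0.0]
wrist_force: [0.5, -0.1, -0.0]
finger_gap: 0.0854
grip_force: 0.0
[ 0.4846184  -0.17712058  0.25033088] (np.float64(3.7620740562690083), array([-3.67288920e-06, -2.57894292e-04, -9.99999967e-01]))
(array([ 485.1, -180.3]), array([66.3, 66.5]), 3.6, 2042, np.float64(81.6))
[3.91701731e+00 5.19641935e-01 1.73955373e-03]
```

View pics/w1.png

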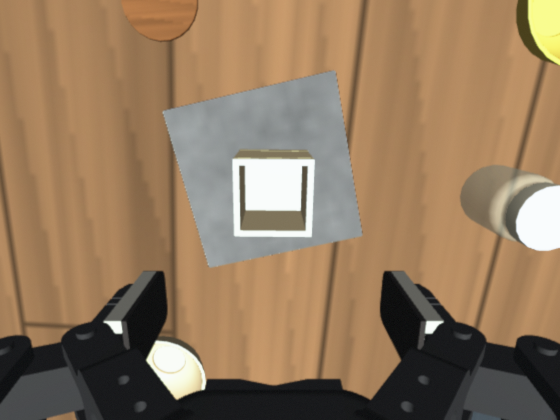

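The wrist view shows box_l at (273,195) on the batt, square to the tool, and all else is clear. Next I go over box_m with the same tool yaw, so any calibration offset cancels.

```bash
python3 -m pendant '[{"travel":[0.98,0.13,0],"rot":[0,0,0],"fingers":1},{"travel":[0.98,0.13,0],"rot":[0,0,0],"fingers":1},{"travel":[0.98,0.13,0],"rot":[0,0,0],"fingers":1}]' >/dev/null
python3 -m pendant '[{"travel":[0.98,0.13,0],"rot":[0,0,0],"fingers":1},{"travel":[0.98,0.13,0],"rot":[0,0,0],"fingers":1},{"travel":[0.98,0.13,0],"rot":[0,0,0],"fingers":1}]' >/dev/null
python3 -m pendant '[{"travel":[0.98,0.13,0],"rot":[0,0,0],"fingers":1},{"travel":[0.98,0.13,0],"rot":[0,0,0],"fingers":1},{"travel":[0.98,0.13,0],"rot":[0,0,0],"fingers":1}]' >/dev/null
python3 -m pendant '[{"travel":[0.98,0.13,0],"rot":[0,0,-0.015],"fingers":1},{"travel":[0.98,0.13,0],"rot":[0,0,-0.015],"fingers":1},{"travel":[0.98,0.13,0],"rot":[0,0,-0.015],"fingers":1},{"travel":[0.98,0.13,0],"rot":[0,0,-0.015],"fingers":1}]' 
python3 - <<'E'
from h import *
a,P=cloud("wrist"); cv2.imwrite("pics/w2.png",a); np.save("w2.npy",P)
s=env.get_state(); print(s["tcp_pos"],yaw(),s["joint_pos"])
b=rect(P,(.516,.294),.076,.09,.05);print(b); d=np.array([*b[0]/1000,.25])-s["tcp_pos"]; print(d,tool(d))
E
```

```text
clock: 3.7
tcp_pos: [0.514, 0.2987, 0.2497]
orientation: [-0.0, 0.676, 0.737, -0.0]
wrist_force: [0.2, -0.6, -0.4]
finger_gap: 0.0859
grip_force: 0.0
[0.51395108 0.29713465 0.24975634] (np.float64(4.901057007158796), array([-6.59266935e-04, -9.78713870e-04, -9.99999304e-01])) [ 3.89334583e-01  3.51040277e-01  9.81579670e-02  1.31889544e+00
 -6.55228921e-04  1.87459131e+00]
(array([516.6, 293.1]), array([52. , 52.1]), 4.5, 1523, np.float64(81.5))
[ 0.00264892 -0.00403465  0.00024366] [-0.03538697  0.01911957 -0.00201211]
```

```bash
python3 -m pendant '[{"travel":[-0.02,0.02,0.2],"rot":[0,0,0],"fingers":1},{"travel":[-0.02,0.02,0.6],"rot":[0,0,0],"fingers":1},{"travel":[-0.02,0.02,0.8],"rot":[0,0,0],"fingers":1},{"travel":[-0.02,0.02,0.9],"rot":[0,0,0],"fingers":1},{"travel":[-0.02,0.02,0.9],"rot":[0,0,0],"fingers":1},{"travel":[-0.02,0.02,0.9],"rot":[0,0,0],"fingers":1}]'
python3 - <<'E'
from h import *
s=env.get_state(); print(s["tcp_pos"],yaw()); print(tool(np.array([.5166,.2935,.084])-s["tcp_pos"]))
E
```

```text
clock: 4.35
tcp_pos: [0.5177, 0.2939, 0.1436]
orientation: [0.0, 0.677, 0.736, 0.001]
wrist_force: [-0.9, -1.4, -0.1]
finger_gap: 0.0855
grip_force: 0.0
[0.51766981 0.29388618 0.14361637] (np.float64(4.805882179588985), array([ 1.59800169e-03,  3.54588369e-04, -9.99998660e-01]))
[-0.00256895 -0.00995922  0.49678705]
```

```bash
python3 -m pendant '[{"travel":[0,-0.005,0.2],"rot":[0,0,0],"fingers":1},{"travel":[0,-0.005,0.4],"rot":[0,0,0],"fingers":1},{"travel":[0,-0.005,0.495],"rot":[0,0,0],"fingers":1},{"travel":[0,-0.005,0.495],"rot":[0,0,0],"fingers":1},{"travel":[0,-0.005,0.495],"rot":[0,0,0],"fingers":1}]' 30
python3 -m pendant '[{"travel":[0,0,0],"rot":[0,0,0],"fingers":0.5},{"travel":[0,0,0],"rot":[0,0,0],"fingers":0.35},{"travel":[0,0,0],"rot":[0,0,0],"fingers":0.25},{"travel":[0,0,0],"rot":[0,0,0],"fingers":0.2},{"travel":[0,0,0],"rot":[0,0,0],"fingers":0.1},{"travel":[0,0,0],"rot":[0,0,0],"fingers":0},{"travel":[0,0,0],"rot":[0,0,0],"fingers":-0.1},{"travel":[0,0,0],"rot":[0,0,0],"fingers":-0.2}]' 30
python3 - <<'E'
from h import *
a,P=cloud("wrist"); cv2.imwrite("pics/w3.png",a)
s=env.get_state(); print(s["tcp_pos"],yaw(),s["finger_gap"],s["grip_force"]); b=rect(P,(.516,.294),.076,.09,.05);print(b)
E
```

```text
clock: 4.85
tcp_pos: [0.517, 0.2947, 0.0842]
orientation: [0.0, 0.676, 0.737, 0.001]
wrist_force: [0.5, 0.7, 0.9]
finger_gap: 0.0856
grip_force: 0.0
clock: 5.65
tcp_pos: [0.5163, 0.2946, 0.0838]
orientation: [0.0, 0.676, 0.737, 0.0]
wrist_force: [-1.7, -0.0, 5.6]
finger_gap: 0.0516
grip_force: 31.0
[0.51627581 0.29459659 0.08374806] (np.float64(4.903154308013617), array([ 7.32735422e-04,  3.56509890e-04, -9.99999668e-01])) 0.05126643191290398 30.984196364879608
(array([516.7, 292.9]), array([78.8, 53.7]), 4.7, 9070, np.float64(81.6))
```

View pics/w3.png

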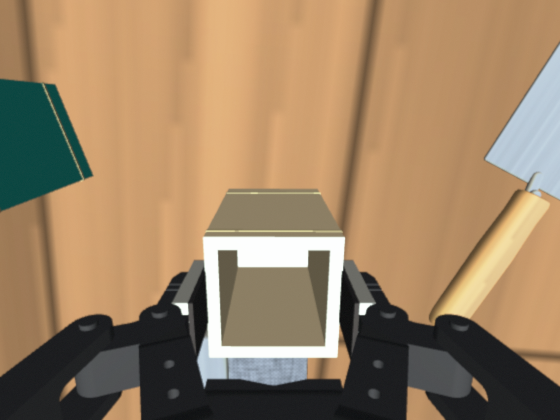

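Box_m is gripped at (273,295) in the wrist picture, square and centred, with a 51 mm gap and 31 N. Now I lift it and carry it over box_l.

```bash
python3 -m pendant '[{"travel":[0,0,-0.15],"rot":[0,0,0],"fingers":-0.2},{"travel":[0,0,-0.4],"rot":[0,0,0],"fingers":-0.2},{"travel":[0,0,-0.7],"rot":[0,0,0],"fingers":-0.2},{"travel":[0,0,-1],"rot":[0,0,0],"fingers":-0.2},{"travel":[0,0,-1],"rot":[0,0,0],"fingers":-0.2}]' 30
python3 -m pendant '[{"travel":[-0.35,-0.05,0],"rot":[0,0,0],"fingers":-0.2},{"travel":[-0.7,-0.09,0],"rot":[0,0,0],"fingers":-0.2},{"travel":[-0.98,-0.13,0],"rot":[0,0,0],"fingers":-0.2}]' >/dev/null
python3 -m pendant '[{"travel":[-0.35,-0.05,0],"rot":[0,0,0],"fingers":-0.2},{"travel":[-0.7,-0.09,0],"rot":[0,0,0],"fingers":-0.2},{"travel":[-0.98,-0.13,0],"rot":[0,0,0],"fingers":-0.2}]' >/dev/null
python3 -m pendant '[{"travel":[-0.35,-0.05,0],"rot":[0,0,0],"fingers":-0.2},{"travel":[-0.7,-0.09,0],"rot":[0,0,0],"fingers":-0.2},{"travel":[-0.98,-0.13,0],"rot":[0,0,0],"fingers":-0.2}]' >/dev/null
python3 -m pendant '[{"travel":[-0.35,-0.05,0],"rot":[0,0,0.015],"fingers":-0.2},{"travel":[-0.6,-0.09,0],"rot":[0,0,0.015],"fingers":-0.2},{"travel":[-0.8,-0.13,0],"rot":[0,0,0.015],"fingers":-0.2},{"travel":[-0.98,-0.13,0],"rot":[0,0,0.015],"fingers":-0.2},{"travel":[-0.98,-0.13,0],"rot":[0,0,0.015],"fingers":-0.2},{"travel":[-0.98,-0.13,0],"rot":[0,0,0.015],"fingers":-0.2}]' 
python3 - <<'E'
from h import *
a,P=cloud("wrist"); cv2.imwrite("pics/w4.png",a); np.save("w4.npy",P)
s=env.get_state(); print(s["tcp_pos"],yaw(),s["finger_gap"],s["grip_force"],s["joint_pos"])
x,y,z=s["tcp_pos"]
for lo,hi in ((-.012,.004),(-.006,.0)): print("held",rect(P,(x,y-.002),z+lo,z+hi,.032))
print("l",rect(P,(.485,-.180),.076,.09,.06))
E
```

```text
clock: 6.2
tcp_pos: [0.5188, 0.2955, 0.2082]
orientation: [0.002, 0.676, 0.737, 0.004]
wrist_force: [1.3, 0.1, -2.6]
finger_gap: 0.0517
grip_force: 33.3
clock: 7.7
tcp_pos: [0.4934, -0.1795, 0.2017]
orientation: [-0.001, 0.682, 0.731, -0.0]
wrist_force: [-0.8, 0.1, -2.2]
finger_gap: 0.0514
grip_force: 33.2
[ 0.49353483 -0.17895524  0.20191545] (np.float64(3.9908814434712854), array([-0.00164423,  0.00123658, -0.99999788])) 0.050838125527017976 33.204853534698486 [-5.00997763e-01  2.38142109e-01 -1.74910806e-01  1.15977951e+00
  2.94880491e-04  1.00014529e+00]
held (array([ 494.1, -181. ]), array([63.7, 53.8]), 3.6, 9704, np.float64(199.3))
held (array([ 494.2, -181. ]), array([63.6, 53.6]), 4.1, 7170, np.float64(199.5))
l (array([ 484. , -164.7]), array([66.2, 35.8]), 4.1, 1265, np.float64(81.6))
```

View pics/w4.png

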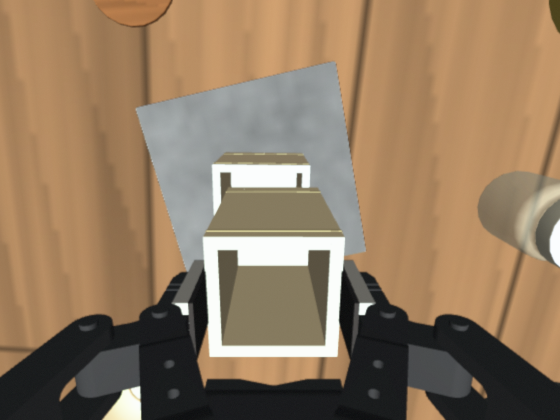

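Box_m is held square at (273,295), and box_l shows behind it at (262,180). I need a shift of about -9 mm in x and +1 mm in y.

```bash
python3 -m pendant '[{"travel":[0.012,-0.074,0],"rot":[0,0,0.006],"fingers":-0.2},{"travel":[0.012,-0.074,0.1],"rot":[0,0,0.006],"fingers":-0.2},{"travel":[0.012,-0.074,0.2],"rot":[0,0,0.006],"fingers":-0.2},{"travel":[0.012,-0.074,0.24],"rot":[0,0,0.006],"fingers":-0.2},{"travel":[0.012,-0.074,0.24],"rot":[0,0,0.006],"fingers":-0.2},{"travel":[0.012,-0.074,0.24],"rot":[0,0,0.006],"fingers":-0.2},{"travel":[0.012,-0.074,0.24],"rot":[0,0,0.006],"fingers":-0.2}]' 30
python3 - <<'E'
from h import *
a,P=cloud("wrist")
s=env.get_state(); print(s["tcp_pos"],yaw(),s["wrist_force"])
x,y,z=s["tcp_pos"]
print("held",rect(P,(x,y-.002),z-.006,z,.032))
print("l",rect(P,(.485,-.170),.074,.09,.06))
E
```

```text
clock: 8.45
tcp_pos: [0.4855, -0.1789, 0.1744]
orientation: [0.0, 0.684, 0.729, 0.0]
wrist_force: [0.1, -0.6, -2.8]
finger_gap: 0.0516
grip_force: 33.1
[ 0.48555987 -0.17898212  0.1745022 ] (np.float64(3.6371320431640077), array([ 7.73365881e-04, -5.17999775e-04, -9.99999567e-01])) [-0.64363816  0.61389409 -3.14882884]
held (array([ 486.3, -180.5]), array([63.8, 53.4]), 3.5, 7210, np.float64(172.2))
l (array([ 483.5, -156.9]), array([66.3, 20.2]), 3.5, 1420, np.float64(81.5))
```

```bash
python3 -m pendant '[{"travel":[0.005,-0.008,0],"rot":[0,0,0],"fingers":-0.2},{"travel":[0.005,-0.008,0],"rot":[0,0,0],"fingers":-0.2},{"travel":[0.005,-0.008,0.04],"rot":[0,0,0],"fingers":-0.2},{"travel":[0.005,-0.008,0.07],"rot":[0,0,0],"fingers":-0.2},{"travel":[0.005,-0.008,0.1],"rot":[0,0,0],"fingers":-0.2},{"travel":[0.005,-0.008,0.13],"rot":[0,0,0],"fingers":-0.2}]' 30
python3 -m pendant '[{"travel":[0,0,0.03],"rot":[0,0,0],"fingers":-0.2},{"travel":[0,0,0.05],"rot":[0,0,0],"fingers":-0.2}]'
python3 - <<'E'
from h import *
s=env.get_state(); print(s["tcp_pos"],yaw(),s["wrist_force"],s["ft_torque"])
E
```

```text
clock: 9.1
tcp_pos: [0.4841, -0.1782, 0.158]
orientation: [-0.0, 0.684, 0.729, -0.0]
wrist_force: [1.7, 0.4, -2.0]
finger_gap: 0.0515
grip_force: 33.2
clock: 9.3
tcp_pos: [0.4841, -0.1782, 0.152]
orientation: [-0.0, 0.684, 0.729, -0.0]
wrist_force: [0.2, -0.9, -2.8]
finger_gap: 0.0514
grip_force: 33.2
[ 0.48408479 -0.17817517  0.15201826] (np.float64(3.6374293176840187), array([-3.51378256e-04,  1.37103817e-04, -9.99999929e-01])) [ 0.18167333 -0.85114741 -2.76203838] [ 0.05102128 -0.00583444 -0.02087724]
```

Box_m is 14 mm inside with no contact force, so I continue down.

```bash
python3 -m pendant '[{"travel":[0,0,0.06],"rot":[0,0,0],"fingers":-0.2},{"travel":[0,0,0.12],"rot":[0,0,0],"fingers":-0.2},{"travel":[0,0,0.18],"rot":[0,0,0],"fingers":-0.2},{"travel":[0,0,0.24],"rot":[0,0,0],"fingers":-0.2},{"travel":[0,0,0.3],"rot":[0,0,0],"fingers":-0.2}]'
python3 -m pendant '[{"travel":[0,0,0.03],"rot":[0,0,0],"fingers":-0.2},{"travel":[0,0,0.06],"rot":[0,0,0],"fingers":-0.2},{"travel":[0,0,0.08],"rot":[0,0,0],"fingers":-0.2},{"travel":[0,0,0.08],"rot":[0,0,0],"fingers":-0.2}]'
python3 -m pendant '[{"travel":[0,0,0.01],"rot":[0,0,0],"fingers":-0.2},{"travel":[0,0,0.01],"rot":[0,0,0],"fingers":-0.2}]'
python3 -m pendant '[{"travel":[0,0,0.01],"rot":[0,0,0],"fingers":-0.2},{"travel":[0,0,0.01],"rot":[0,0,0],"fingers":-0.2}]'
```

```text
clock: 9.8
tcp_pos: [0.4841, -0.1782, 0.1158]
orientation: [-0.0, 0.684, 0.729, -0.0]
wrist_force: [-1.0, -0.6, -2.2]
finger_gap: 0.0511
grip_force: 33.2
clock: 10.2
tcp_pos: [0.4841, -0.1782, 0.1067]
orientation: [-0.0, 0.684, 0.729, -0.0]
wrist_force: [-0.7, 0.2, -2.3]
finger_gap: 0.0514
grip_force: 33.2
clock: 10.4
tcp_pos: [0.4843, -0.1783, 0.1058]
orientation: [0.0, 0.684, 0.729, 0.0]
wrist_force: [-0.0, 0.1, -1.5]
finger_gap: 0.0512
grip_force: 33.2
clock: 10.6
tcp_pos: [0.4842, -0.1783, 0.1045]
orientation: [0.0, 0.684, 0.729, -0.0]
wrist_force: [0.0, -0.2, -1.4]
finger_gap: 0.0518
grip_force: 33.2
```

```bash
for i in 1; do python3 -m pendant '[{"travel":[0,0,0.01],"rot":[0,0,0],"fingers":-0.2},{"travel":[0,0,0.01],"rot":[0,0,0],"fingers":-0.2}]'|grep -E "tcp|wrist"; python3 -m pendant '[{"travel":[0,0,0.008],"rot":[0,0,0],"fingers":-0.2},{"travel":[0,0,0.008],"rot":[0,0,0],"fingers":-0.2}]'|grep -E "tcp|wrist"; done
```

```text
tcp_pos: [0.4841, -0.1782, 0.1032]
wrist_force: [-0.6, -0.0, -2.7]
tcp_pos: [0.4841, -0.1782, 0.1022]
wrist_force: [-0.2, -0.6, -2.8]
```

```bash
python3 -m pendant '[{"travel":[0,0,0.005],"rot":[0,0,0],"fingers":-0.2},{"travel":[0,0,0.005],"rot":[0,0,0],"fingers":-0.2}]'|grep -E "tcp|wrist"; python3 -m pendant '[{"travel":[0,0,0.005],"rot":[0,0,0],"fingers":-0.2},{"travel":[0,0,0.005],"rot":[0,0,0],"fingers":-0.2}]'|grep -E "tcp|wrist"
python3 - <<'E'
from h import *
a,P=cloud("wrist"); s=env.get_state(); x,y,z=s["tcp_pos"]; print(s["tcp_pos"])
print("held",rect(P,(x,y-.002),.09,.115,.028))
E
```

```text
tcp_pos: [0.4842, -0.1782, 0.102]
wrist_force: [-2.4, 0.8, 0.5]
tcp_pos: [0.4842, -0.1782, 0.1019]
wrist_force: [-2.1, 0.4, 5.8]
[ 0.48419623 -0.17815624  0.10188615]
held (array([ 484.9, -179.7]), array([56.1, 53.7]), 3.3, 10087, np.float64(99.6))
```

Contact comes at the expected height (rim at z 100), so box_m is home. I release and rise.

```bash
python3 -m pendant '[{"travel":[0,0,0],"rot":[0,0,0],"fingers":0.4},{"travel":[0,0,0],"rot":[0,0,0],"fingers":0.6},{"travel":[0,0,0],"rot":[0,0,0],"fingers":0.8},{"travel":[0,0,0],"rot":[0,0,0],"fingers":1},{"travel":[0,0,-0.1],"rot":[0,0,0],"fingers":1},{"travel":[0,0,-0.4],"rot":[0,0,0],"fingers":1},{"travel":[0,0,-0.8],"rot":[0,0,0],"fingers":1},{"travel":[0,0,-1],"rot":[0,0,0],"fingers":1},{"travel":[0,0,-1],"rot":[0,0,0],"fingers":1},{"travel":[0,0,-1],"rot":[0,0,0],"fingers":1}]'
python3 - <<'E'
from h import *
a,P=cloud("wrist"); s=env.get_state(); print(s["tcp_pos"],yaw(),s["joint_pos"])
print("m",rect(P,(.485,-.18),.095,.105,.06)); print("l",rect(P,(.485,-.18),.078,.09,.06))
print(tool(np.array([.485,.0535,.222])-s["tcp_pos"]))
E
```

```text
clock: 12.45
tcp_pos: [0.4846, -0.1784, 0.2221]
orientation: [0.001, 0.684, 0.729, 0.0]
wrist_force: [-0.5, 0.3, 0.0]
finger_gap: 0.0856
grip_force: 0.0
[ 0.48389959 -0.17810339  0.22093965] (np.float64(3.634148146647736), array([-3.16131385e-04,  5.59991650e-05, -9.99999948e-01])) [-5.08390963e-01  2.09789376e-01 -1.63815211e-01  1.19749515e+00
 -1.04967126e-04  9.98977541e-01]
m (array([ 484.5, -179. ]), array([52.1, 53.2]), 3.3, 2108, np.float64(99.6))
l (array([ 485. , -180.5]), array([66.2, 66.6]), 3.3, 2398, np.float64(81.8))
[ 1.9255666   0.13148436 -0.00873105]
```

Box_m sits home in box_l (rims at z 99.6 and 81.8). Now I go over box_s and half-turn the hand so the camera stays high during the tilted grasp.

```bash
python3 -m pendant '[{"travel":[0.4,0.04,0],"rot":[0,0,0],"fingers":1},{"travel":[0.8,0.07,0],"rot":[0,0,0],"fingers":1},{"travel":[1,0.09,0],"rot":[0,0,0],"fingers":1}]' >/dev/null
python3 -m pendant '[{"travel":[0.4,0.04,0],"rot":[0,0,-0.1],"fingers":1},{"travel":[0.8,0.07,0],"rot":[0,0,-0.25],"fingers":1},{"travel":[1,0.09,0],"rot":[0,0,-0.4],"fingers":1},{"travel":[1,0.09,0],"rot":[0,0,-0.55],"fingers":1},{"travel":[1,0.09,0],"rot":[0,0,-0.7],"fingers":1},{"travel":[1,0.09,0],"rot":[0,0,-0.85],"fingers":1},{"travel":[1,0.09,0],"rot":[0,0,-1],"fingers":1},{"travel":[1,0.09,0],"rot":[0,0,-1],"fingers":1}]' >/dev/null
python3 -m pendant '[{"travel":[0,0,0],"rot":[0,0,-0.14],"fingers":1},{"travel":[0,0,0],"rot":[0,0,-0.28],"fingers":1},{"travel":[0,0,0],"rot":[0,0,-0.42],"fingers":1},{"travel":[0,0,0],"rot":[0,0,-0.56],"fingers":1},{"travel":[0,0,0],"rot":[0,0,-0.7],"fingers":1},{"travel":[0,0,0],"rot":[0,0,-0.84],"fingers":1},{"travel":[0,0,0],"rot":[0,0,-1],"fingers":1},{"travel":[0,0,0],"rot":[0,0,-1],"fingers":1}]' >/dev/null
python3 -m pendant '[{"travel":[0,0,0],"rot":[0,0,-0.14],"fingers":1},{"travel":[0,0,0],"rot":[0,0,-0.28],"fingers":1},{"travel":[0,0,0],"rot":[0,0,-0.42],"fingers":1},{"travel":[0,0,0],"rot":[0,0,-0.56],"fingers":1},{"travel":[0,0,0],"rot":[0,0,-0.7],"fingers":1},{"travel":[0,0,0],"rot":[0,0,-0.84],"fingers":1},{"travel":[0,0,0],"rot":[0,0,-1],"fingers":1},{"travel":[0,0,0],"rot":[0,0,-1],"fingers":1},{"travel":[0,0,0],"rot":[0,0,-1],"fingers":1}]'
python3 - <<'E'
from h import *
a,P=cloud("wrist"); cv2.imwrite("pics/w5.png",a); s=env.get_state(); print(s["tcp_pos"],yaw(),s["joint_pos"])
print("s",rect(P,(.493,.05),.03,.06,.07))
E
```

```text
clock: 15.3
tcp_pos: [0.4901, 0.0627, 0.2204]
orientation: [0.0, 0.728, -0.686, -0.0]
wrist_force: [-0.2, -0.3, 0.2]
finger_gap: 0.0854
grip_force: 0.0
[0.49018881 0.06264611 0.22057827] (np.float64(-176.5998479604966), array([-1.09272834e-03, -7.55684939e-05, -9.99999400e-01])) [-3.54245260e-02  1.69841951e-01 -2.14409041e-01  1.18763470e+00
 -1.14222372e-04 -1.66556464e+00]
s (array([493.3,  51. ]), array([38.3, 94.5]), 12.8, 4819, np.float64(37.8))
```

```bash
python3 -m pendant '[{"travel":[-0.045,0,0],"rot":[0,0,-0.08],"fingers":1},{"travel":[-0.045,0,0],"rot":[0,0,-0.153],"fingers":1},{"travel":[-0.045,0,0],"rot":[0,0,-0.153],"fingers":1}]' >/dev/null
python3 -m pendant '[{"travel":[0,0,0],"rot":[0,0.12,0],"fingers":1},{"travel":[0,0,0],"rot":[0,0.25,0],"fingers":1},{"travel":[0,0,0],"rot":[0,0.38,0],"fingers":1},{"travel":[0,0,0],"rot":[0,0.5,0],"fingers":1},{"travel":[0,0,0],"rot":[0,0.63,0],"fingers":1},{"travel":[0,0,0],"rot":[0,0.75,0],"fingers":1},{"travel":[0,0,0],"rot":[0,0.75,0],"fingers":1},{"travel":[0,0,0],"rot":[0,0.75,0],"fingers":1}]'
python3 - <<'E'
from h import *
s=env.get_state(); print(s["tcp_pos"],yaw(),s["joint_pos"])
print(tool(np.array([.4900,.068,.12])-s["tcp_pos"])); print(tool(np.array([0,0,-.094])))
E
```

```text
clock: 16.45
tcp_pos: [0.4901, 0.0686, 0.2204]
orientation: [0.238, 0.722, -0.577, 0.298]
wrist_force: [1.3, 0.1, 0.2]
finger_gap: 0.0852
grip_force: 0.0
[0.49014081 0.06859533 0.22043371] (np.float64(-167.20454501941563), array([ 0.15626337, -0.68815339, -0.7085384 ])) [ 0.3758982   0.30418291 -0.25287243  1.16400153 -0.77186214 -1.35708661]
[-0.58736706  0.00221558  0.59624008]
[-5.52776598e-01 -2.57050563e-05  5.55021750e-01]
```

```bash
python3 -m pendant '[{"travel":[-0.15,0,0.15],"rot":[0,0,0],"fingers":1},{"travel":[-0.4,0,0.4],"rot":[0,0,0],"fingers":1},{"travel":[-0.587,0,0.595],"rot":[0,0,0],"fingers":1},{"travel":[-0.587,0,0.595],"rot":[0,0,0],"fingers":1}]'
python3 -m pendant '[{"travel":[-0.2,0,0.2],"rot":[0,0,0],"fingers":1},{"travel":[-0.37,0,0.37],"rot":[0,0,0],"fingers":1},{"travel":[-0.46,0,0.46],"rot":[0,0,0],"fingers":1},{"travel":[-0.54,0,0.54],"rot":[0,0,0],"fingers":1},{"travel":[-0.54,0,0.54],"rot":[0,0,0],"fingers":1},{"travel":[-0.54,0,0.54],"rot":[0,0,0],"fingers":1}]'
python3 - <<'E'
from h import *
b,Q=cloud("scene"); cv2.imwrite("pics/s2.png",cv2.resize(b[120:270,180:430],(800,480),interpolation=cv2.INTER_CUBIC))
s=env.get_state(); print(s["tcp_pos"])
E
```

```text
clock: 16.85
tcp_pos: [0.4885, 0.0657, 0.1182]
orientation: [0.24, 0.722, -0.577, 0.297]
wrist_force: [-0.2, -0.2, 1.1]
finger_gap: 0.0856
grip_force: 0.0
clock: 17.45
tcp_pos: [0.4917, 0.0672, 0.031]
orientation: [0.238, 0.721, -0.577, 0.3]
wrist_force: [0.1, 0.3, -0.8]
finger_gap: 0.0853
grip_force: 0.0
[0.49174705 0.0674141  0.03105868]
```

View pics/s2.png

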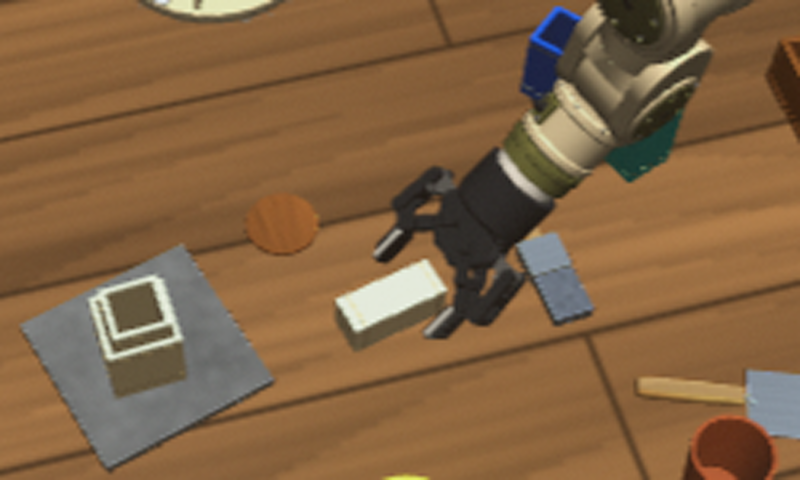

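The crop shows the tilted hand straddling the mouth end of box_s at (430,285), with the wrist clear of the brush and the coloured boxes. I advance a little and close.

```bash
python3 -m pendant '[{"travel":[0,0,0.05],"rot":[0,0,0],"fingers":1},{"travel":[0,0,0.05],"rot":[0,0,0],"fingers":0.4},{"travel":[0,0,0.05],"rot":[0,0,0],"fingers":0.2},{"travel":[0,0,0.05],"rot":[0,0,0],"fingers":0.1},{"travel":[0,0,0.05],"rot":[0,0,0],"fingers":0},{"travel":[0,0,0.05],"rot":[0,0,0],"fingers":-0.1},{"travel":[0,0,0.05],"rot":[0,0,0],"fingers":-0.2},{"travel":[0,0,0.05],"rot":[0,0,0],"fingers":-0.3},{"travel":[0,0,0.05],"rot":[0,0,0],"fingers":-0.4},{"travel":[0,0,0.05],"rot":[0,0,0],"fingers":-0.5}]' 35
python3 -m pendant '[{"travel":[0,0,0],"rot":[0,0,0],"fingers":-0.5},{"travel":[0,0,0],"rot":[0,0,0],"fingers":-0.5}]'
python3 - <<'E'
from h import *
print(tool(np.array([0,0,.1])), tool(np.array([.0,-.1,.0]))); print(yaw(),env.get_state()["joint_pos"])
E
```

```text
clock: 18.5
tcp_pos: [0.4912, 0.0632, 0.025]
orientation: [0.239, 0.722, -0.576, 0.299]
wrist_force: [-1.7, 2.0, 3.4]
finger_gap: 0.0376
grip_force: 35.4
clock: 18.7
tcp_pos: [0.4912, 0.0632, 0.025]
orientation: [0.239, 0.722, -0.576, 0.299]
wrist_force: [-1.9, 1.1, 3.4]
finger_gap: 0.0378
grip_force: 35.6
[ 5.89338313e-01  1.38533158e-04 -5.89172961e-01] [0.57445634 0.18495686 0.57466105]
(np.float64(-167.17651165095987), array([ 0.15684852, -0.68959326, -0.70700755])) [ 0.366225    0.53369964 -0.47432546  0.70396187 -0.77543928 -1.37071127]
```

Gripped (37.8 mm gap). Now I lift and swing it upright.

```bash
python3 -m pendant '[{"travel":[0.1,0,-0.1],"rot":[0,0,0],"fingers":-0.5},{"travel":[0.25,0,-0.25],"rot":[0,0,0],"fingers":-0.5},{"travel":[0.45,0,-0.45],"rot":[0,0,0],"fingers":-0.5},{"travel":[0.59,0,-0.59],"rot":[0,0,0],"fingers":-0.5},{"travel":[0.59,0,-0.59],"rot":[0,0,0],"fingers":-0.5},{"travel":[0.59,0,-0.59],"rot":[0,0,0],"fingers":-0.5}]' 40
python3 -m pendant '[{"travel":[0,0,0],"rot":[0,-0.1,0],"fingers":-0.5},{"travel":[0,0,0],"rot":[0,-0.2,0],"fingers":-0.5},{"travel":[0,0,0],"rot":[0,-0.3,0],"fingers":-0.5},{"travel":[0,0,0],"rot":[0,-0.4,0],"fingers":-0.5},{"travel":[0,0,0],"rot":[0,-0.5,0],"fingers":-0.5},{"travel":[0,0,0],"rot":[0,-0.6,0],"fingers":-0.5},{"travel":[0,0,0],"rot":[0,-0.7,0],"fingers":-0.5},{"travel":[0,0,0],"rot":[0,-0.8,0],"fingers":-0.5},{"travel":[0,0,0],"rot":[0,-0.9,0],"fingers":-0.5},{"travel":[0,0,0],"rot":[0,-1,0],"fingers":-0.5}]' >/dev/null
python3 -m pendant '[{"travel":[0,0,0],"rot":[0,-0.1,0],"fingers":-0.5},{"travel":[0,0,0],"rot":[0,-0.2,0],"fingers":-0.5},{"travel":[0,0,0],"rot":[0,-0.3,0],"fingers":-0.5},{"travel":[0,0,0],"rot":[0,-0.4,0],"fingers":-0.5},{"travel":[0,0,0],"rot":[0,-0.5,0],"fingers":-0.5},{"travel":[0,0,0],"rot":[0,-0.5,0],"fingers":-0.5},{"travel":[0,0,0],"rot":[0,-0.5,0],"fingers":-0.5}]'
python3 - <<'E'
from h import *
s=env.get_state(); print(yaw(),s["joint_pos"])
b,Q=cloud("scene"); cv2.imwrite("pics/s3.png",cv2.resize(b[100:300,180:440],(780,600),interpolation=cv2.INTER_CUBIC)); np.save("s3.npy",Q)
a,P=cloud("top"); np.save("t3.npy",P)
E
```

```text
clock: 19.3
tcp_pos: [0.4915, 0.0634, 0.1247]
orientation: [0.238, 0.722, -0.577, 0.299]
wrist_force: [0.3, -1.0, -1.0]
finger_gap: 0.0377
grip_force: 40.5
clock: 21.0
tcp_pos: [0.4907, 0.0629, 0.1231]
orientation: [-0.237, 0.722, -0.577, -0.3]
wrist_force: [0.2, 0.2, -0.9]
finger_gap: 0.0372
grip_force: 40.5
(np.float64(-167.23206615371137), array([-0.15842491,  0.688731  , -0.7074964 ])) [-0.38528558  0.55244365 -0.17446674  1.36448931  0.61713506 -2.34696899]
```

View pics/s3.png

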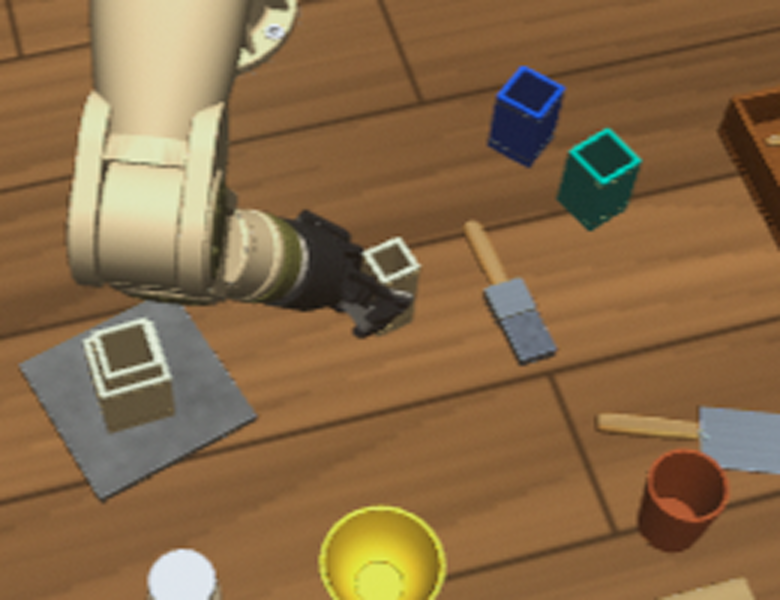

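Box_s is upright in the hand, with its mouth up at (392,258) in the crop.

```bash
python3 - <<'E'
from h import *
for n in ("s3.npy","t3.npy"):
    P=np.load(n); print(n,rect(P,(.491,.068),.145,.175,.035))
    m=(np.abs(P[...,0]-.491)<.025)&(np.abs(P[...,1]-.068)<.03)&(P[...,2]>.145)&(P[...,2]<.175)
    p=P[m]; A=np.c_[p[:,:2],np.ones(len(p))]; med=np.median(p[:,2]); k=abs(p[:,2]-med)<.006; print(np.linalg.lstsq(A[k],p[k,2],rcond=None)[0])
print(tool(np.array([0,0,-.05])),tool(np.array([0,0,-.01])))
E
```

```text
s3.npy (array([490.8,  62.8]), array([69.5, 59.3]), 0.2, 233, np.float64(155.5))
[0.0126772  0.00523708 0.14871808]
t3.npy (array([491.2,  63.6]), array([61., 69.]), 90.0, 357, np.float64(158.1))
[0.0047047  0.0030605  0.15563955]
[ 2.94078639e-01 -2.01178749e-05  2.95175990e-01] [ 5.88157277e-02 -4.02357497e-06  5.90351980e-02]
```

The rim is level at z 158, so the underside is at about 64 mm. I lower it to the table.

```bash
python3 -m pendant '[{"travel":[0.07,0,0.07],"rot":[0,0,0],"fingers":-0.5},{"travel":[0.17,0,0.17],"rot":[0,0,0],"fingers":-0.5},{"travel":[0.25,0,0.25],"rot":[0,0,0],"fingers":-0.5},{"travel":[0.31,0,0.31],"rot":[0,0,0],"fingers":-0.5},{"travel":[0.35,0,0.35],"rot":[0,0,0],"fingers":-0.5},{"travel":[0.35,0,0.35],"rot":[0,0,0],"fingers":-0.5},{"travel":[0.35,0,0.35],"rot":[0,0,0],"fingers":-0.5}]' | grep -E "tcp|wrist"
python3 -m pendant '[{"travel":[0.008,0,0.008],"rot":[0,0,0],"fingers":-0.5},{"travel":[0.008,0,0.008],"rot":[0,0,0],"fingers":-0.5}]' | grep -E "tcp|wrist"
python3 -m pendant '[{"travel":[0.007,0,0.007],"rot":[0,0,0],"fingers":-0.5},{"travel":[0.007,0,0.007],"rot":[0,0,0],"fingers":-0.5}]' | grep -E "tcp|wrist"
```

```text
tcp_pos: [0.4914, 0.0632, 0.0658]
wrist_force: [1.3, 0.3, -3.1]
tcp_pos: [0.4915, 0.0631, 0.0645]
wrist_force: [-0.5, 0.2, -1.6]
tcp_pos: [0.4913, 0.0632, 0.0631]
wrist_force: [-1.2, -0.3, -1.3]
```

```bash
python3 -m pendant '[{"travel":[0.008,0,0.008],"rot":[0,0,0],"fingers":-0.5},{"travel":[0.008,0,0.008],"rot":[0,0,0],"fingers":-0.5}]' | grep -E "tcp|wrist"
python3 -m pendant '[{"travel":[0.006,0,0.006],"rot":[0,0,0],"fingers":-0.5},{"travel":[0.006,0,0.006],"rot":[0,0,0],"fingers":-0.5}]' | grep -E "tcp|wrist"
python3 -m pendant '[{"travel":[0.006,0,0.006],"rot":[0,0,0],"fingers":-0.5},{"travel":[0.006,0,0.006],"rot":[0,0,0],"fingers":-0.5}]' | grep -E "tcp|wrist"
```

```text
tcp_pos: [0.4912, 0.0632, 0.0616]
wrist_force: [0.4, 0.9, -1.9]
tcp_pos: [0.4912, 0.0632, 0.0606]
wrist_force: [-0.1, 0.0, -0.7]
tcp_pos: [0.4913, 0.0632, 0.0602]
wrist_force: [-0.9, -1.3, 3.1]
```

Touched down. I release and back off along the tool axis, then turn the tool down again.

```bash
python3 -m pendant '[{"travel":[0,0,0],"rot":[0,0,0],"fingers":0},{"travel":[0,0,0],"rot":[0,0,0],"fingers":0.3},{"travel":[0,0,0],"rot":[0,0,0],"fingers":0.6},{"travel":[0,0,0],"rot":[0,0,0],"fingers":1},{"travel":[0,0,0],"rot":[0,0,0],"fingers":1},{"travel":[0,0,-0.2],"rot":[0,0,0],"fingers":1},{"travel":[0,0,-0.5],"rot":[0,0,0],"fingers":1},{"travel":[0,0,-0.8],"rot":[0,0,0],"fingers":1},{"travel":[0,0,-1],"rot":[0,0,0],"fingers":1},{"travel":[0,0,-1],"rot":[0,0,0],"fingers":1}]' | grep -E "tcp|wrist"
python3 -m pendant '[{"travel":[-0.2,0,-0.2],"rot":[0,0.1,0],"fingers":1},{"travel":[-0.4,0,-0.4],"rot":[0,0.24,0],"fingers":1},{"travel":[-0.4,0,-0.4],"rot":[0,0.38,0],"fingers":1},{"travel":[-0.4,0,-0.4],"rot":[0,0.5,0],"fingers":1},{"travel":[-0.4,0,-0.4],"rot":[0,0.63,0],"fingers":1},{"travel":[-0.4,0,-0.4],"rot":[0,0.75,0],"fingers":1},{"travel":[-0.4,0,-0.4],"rot":[0,0.75,0],"fingers":1},{"travel":[-0.4,0,-0.4],"rot":[0,0.75,0],"fingers":1}]'| grep -E "clock|tcp|wrist"
python3 - <<'E'
from h import *
a,P=cloud("top"); s=env.get_state(); print(s["tcp_pos"],yaw(),s["joint_pos"])
b,Q=cloud("scene");print(rect(P,(.491,.063),.085,.11,.04));print(rect(Q,(.491,.063),.085,.11,.04))
print(tool(np.array([.491,.063,.23])-s["tcp_pos"]))
a,P=cloud("wrist");print(rect(P,(.491,.063),.085,.11,.04))
E
```

```text
tcp_pos: [0.5119, -0.022, 0.1463]
wrist_force: [0.3, -0.1, -0.7]
clock: 24.6
tcp_pos: [0.5093, -0.018, 0.2119]
wrist_force: [-0.4, 0.2, 0.2]
[ 0.50958631 -0.01892349  0.21173567] (np.float64(-167.13335031350388), array([-0.00170387,  0.00195934, -0.99999663])) [-1.95539052e-01  2.04650005e-01 -1.93319061e-01  1.17487936e+00
  1.59095183e-03 -1.99090101e+00]
(array([0., 0.]), array([0., 0.]), 0.0, 0, np.float64(nan))
(array([490.1,  68.8]), array([42.5, 41.2]), 9.6, 128, np.float64(93.0))
[-7.00351973e-01  2.57652280e-05 -1.50784511e-01]
(array([489.9,  68.9]), array([38.1, 39.8]), 12.6, 1544, np.float64(93.3))
  return _methods._mean(a, axis=axis, dtype=dtype,
  ret = ret.dtype.type(ret / rcount)
```

Box_s stands upright at (490,69), rim at z 93, yaw 12.6°. I centre over it and grip from above.

```bash
python3 -m pendant '[{"travel":[-0.3,0,0],"rot":[0,0,0.005],"fingers":1},{"travel":[-0.6,0,0],"rot":[0,0,0.005],"fingers":1},{"travel":[-0.75,0,0],"rot":[0,0,0.005],"fingers":1},{"travel":[-0.75,0,0],"rot":[0,0,0.005],"fingers":1},{"travel":[-0.75,0,0],"rot":[0,0,0.005],"fingers":1}]'| grep -E "clock|tcp|wrist"
python3 - <<'E'
from h import *
a,P=cloud("wrist");s=env.get_state(); print(s["tcp_pos"],yaw())
b=rect(P,(.491,.068),.085,.11,.04);print(b)
print(tool(np.array([*b[0]/1000,.0985])-s["tcp_pos"]))
E
```

```text
clock: 25.25
tcp_pos: [0.4905, 0.0675, 0.212]
wrist_force: [0.2, -0.4, 0.8]
[0.49063314 0.06718132 0.21204843] (np.float64(-167.5621157426132), array([-6.64001746e-04, -9.29270861e-05, -9.99999775e-01]))
(array([489.9,  68.9]), array([38.1, 39.2]), 13.0, 1673, np.float64(93.5))
[-0.01525264  0.00224888  0.94623941]
```

```bash
python3 -m pendant '[{"travel":[-0.01,0,0.2],"rot":[0,0,0],"fingers":1},{"travel":[-0.01,0,0.5],"rot":[0,0,0],"fingers":1},{"travel":[-0.01,0,0.75],"rot":[0,0,0],"fingers":1},{"travel":[-0.01,0,0.88],"rot":[0,0,0],"fingers":1},{"travel":[-0.01,0,0.945],"rot":[0,0,0],"fingers":1},{"travel":[-0.01,0,0.945],"rot":[0,0,0],"fingers":1},{"travel":[-0.01,0,0.945],"rot":[0,0,0],"fingers":1}]' 30| grep -E "clock|tcp|wrist"
python3 -m pendant '[{"travel":[0,0,0],"rot":[0,0,0],"fingers":0.4},{"travel":[0,0,0],"rot":[0,0,0],"fingers":0.2},{"travel":[0,0,0],"rot":[0,0,0],"fingers":0.1},{"travel":[0,0,0],"rot":[0,0,0],"fingers":0},{"travel":[0,0,0],"rot":[0,0,0],"fingers":-0.1},{"travel":[0,0,0],"rot":[0,0,0],"fingers":-0.2},{"travel":[0,0,0],"rot":[0,0,0],"fingers":-0.3},{"travel":[0,0,0],"rot":[0,0,0],"fingers":-0.4},{"travel":[0,0,0],"rot":[0,0,0],"fingers":-0.5},{"travel":[0,0,0],"rot":[0,0,0],"fingers":-0.5}]' 30
python3 - <<'E'
from h import *
a,P=cloud("wrist");s=env.get_state(); print(s["tcp_pos"],yaw())
print(rect(P,(.49,.068),.085,.11,.024))
print(tool(np.array([.4848,-.1795,.22])-np.array([.4905,.0680,.22])))
E
```

```text
clock: 26.0
tcp_pos: [0.4907, 0.0688, 0.0997]
wrist_force: [0.3, 0.2, -0.3]
clock: 27.0
tcp_pos: [0.49, 0.0694, 0.0994]
orientation: [-0.0, 0.78, -0.626, 0.0]
wrist_force: [-1.6, -0.2, 5.7]
finger_gap: 0.037
grip_force: 31.0
[0.4900129  0.06941514 0.0993808 ] (np.float64(-167.48510687039774), array([ 4.23505619e-04, -7.37505225e-05, -9.99999908e-01]))
(array([488.7,  68.6]), array([47.5, 39.3]), 12.4, 6932, np.float64(93.6))
[2.00320148e+00 4.93301442e-01 1.31993936e-04]
```

```bash
python3 -m pendant '[{"travel":[0,0,-0.1],"rot":[0,0,0],"fingers":-0.5},{"travel":[0,0,-0.3],"rot":[0,0,0],"fingers":-0.5},{"travel":[0,0,-0.65],"rot":[0,0,0],"fingers":-0.5},{"travel":[0,0,-1],"rot":[0,0,0],"fingers":-0.5},{"travel":[0,0,-1],"rot":[0,0,0],"fingers":-0.5}]' 30| grep -E "clock|tcp|wrist"
python3 -m pendant '[{"travel":[0.3,0.07,-0.1],"rot":[0,0,0],"fingers":-0.5},{"travel":[0.67,0.165,-0.25],"rot":[0,0,0],"fingers":-0.5},{"travel":[0.67,0.165,-0.25],"rot":[0,0,0],"fingers":-0.5}]' | grep -E "clock|tcp|wrist"
python3 -m pendant '[{"travel":[0.35,0.08,0],"rot":[0,0,0.08],"fingers":-0.5},{"travel":[0.67,0.165,0],"rot":[0,0,0.155],"fingers":-0.5},{"travel":[0.67,0.165,0],"rot":[0,0,0.155],"fingers":-0.5},{"travel":[0.67,0.165,0],"rot":[0,0,0.155],"fingers":-0.5},{"travel":[0.67,0.165,0],"rot":[0,0,0.155],"fingers":-0.5}]' 
python3 - <<'E'
from h import *
a,P=cloud("wrist");s=env.get_state(); print(s["tcp_pos"],yaw(),s["joint_pos"]); cv2.imwrite("pics/w6.png",a)
x,y,z=s["tcp_pos"]
for lo in (-.010,-.008): print("held",rect(P,(x,y),z+lo,z-.003,.019+.012))
m=rect(P,(.485,-.18),.095,.105,.05); print("m",m,"l",rect(P,(.485,-.18),.078,.09,.05))
E
```

```text
clock: 27.55
tcp_pos: [0.4931, 0.0694, 0.2251]
wrist_force: [0.5, -0.3, -1.9]
clock: 27.85
tcp_pos: [0.489, -0.0176, 0.2507]
wrist_force: [0.5, 0.0, -1.4]
clock: 28.35
tcp_pos: [0.4857, -0.0952, 0.2485]
orientation: [0.0, 0.727, -0.687, -0.001]
wrist_force: [0.5, 0.5, -1.8]
finger_gap: 0.0371
grip_force: 30.8
[ 0.48579545 -0.09502899  0.24870372] (np.float64(-176.69314593594703), array([-8.27614113e-04,  5.64305760e-04, -9.99999498e-01])) [-3.55641755e-01  1.59683156e-01 -1.57025058e-01  1.25506042e+00
  2.40824689e-04 -1.98415345e+00]
held (array([485.4, -95.8]), array([62. , 39.7]), 3.2, 5109, np.float64(242.7))
held (array([485.4, -95.8]), array([62. , 39.7]), 3.2, 4590, np.float64(242.7))
m (array([ 484.1, -178.4]), array([52.1, 51.6]), 3.3, 2066, np.float64(99.7)) l (array([ 484.5, -179.9]), array([66.2, 65.7]), 3.3, 2529, np.float64(81.7))
```

View pics/w6.png

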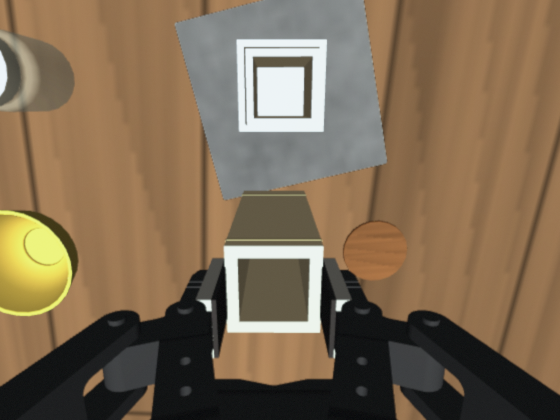

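The wrist picture shows box_s held at (273,285), square. The nested pair is fully visible ahead at (281,85).

```bash
python3 -m pendant '[{"travel":[0.25,0.02,0],"rot":[0,0,0],"fingers":-0.5},{"travel":[0.5,0.04,0],"rot":[0,0,0],"fingers":-0.5},{"travel":[0.686,0.051,0],"rot":[0,0,0],"fingers":-0.5},{"travel":[0.686,0.051,0.1],"rot":[0,0,0],"fingers":-0.5},{"travel":[0.686,0.051,0.2],"rot":[0,0,0],"fingers":-0.5},{"travel":[0.686,0.051,0.3],"rot":[0,0,0],"fingers":-0.5},{"travel":[0.686,0.051,0.33],"rot":[0,0,0],"fingers":-0.5},{"travel":[0.686,0.051,0.33],"rot":[0,0,0],"fingers":-0.5},{"travel":[0.686,0.051,0.33],"rot":[0,0,0],"fingers":-0.5}]' 
python3 - <<'E'
from h import *
a,P=cloud("wrist");s=env.get_state(); print(s["tcp_pos"],yaw()); cv2.imwrite("pics/w7.png",a)
x,y,z=s["tcp_pos"]
print("held",rect(P,(x,y),z-.010,z-.003,.031))
print("m",rect(P,(.485,-.19),.096,.105,.05),"l",rect(P,(.485,-.19),.078,.088,.05))
E
```

```text
clock: 29.3
tcp_pos: [0.4847, -0.1782, 0.2096]
orientation: [-0.0, 0.727, -0.687, 0.0]
wrist_force: [0.2, 1.2, -1.0]
finger_gap: 0.0372
grip_force: 30.8
[ 0.48488306 -0.17842425  0.2099236 ] (np.float64(-176.74816935636724), array([ 6.89448634e-04, -4.13855189e-04, -9.99999677e-01]))
held (array([ 484.5, -178.8]), array([62.1, 39.3]), 3.5, 5120, np.float64(203.8))
m (array([ 484.9, -191.6]), array([52.2, 26.3]), 2.8, 971, np.float64(99.6)) l (array([ 484.9, -186.9]), array([66.2, 52.5]), 3.3, 1733, np.float64(81.7))
```

Aligned to within 0.5 mm. Going down.

```bash
python3 -m pendant '[{"travel":[0,0.002,0.05],"rot":[0,0,0],"fingers":-0.5},{"travel":[0,0.002,0.09],"rot":[0,0,0],"fingers":-0.5},{"travel":[0,0.002,0.13],"rot":[0,0,0],"fingers":-0.5},{"travel":[0,0.002,0.16],"rot":[0,0,0],"fingers":-0.5},{"travel":[0,0.002,0.19],"rot":[0,0,0],"fingers":-0.5},{"travel":[0,0.002,0.21],"rot":[0,0,0],"fingers":-0.5}]' | grep -E "tcp|wrist|ori"
python3 - <<'E'
from h import *
s=env.get_state(); print(s["tcp_pos"],yaw(),s["wrist_force"],s["ft_torque"])
E
```

```text
tcp_pos: [0.4842, -0.1787, 0.1838]
orientation: [0.0, 0.727, -0.687, -0.0]
wrist_force: [0.6, 0.3, -0.8]
[ 0.48420547 -0.17866837  0.18381777] (np.float64(-176.79043291383474), array([-3.63890644e-04,  1.41647521e-04, -9.99999924e-01])) [ 0.59055727  0.26985719 -0.79599333] [-0.00790073  0.08060957 -0.00402599]
```

```bash
python3 -m pendant '[{"travel":[0,0,0.06],"rot":[0,0,0],"fingers":-0.5},{"travel":[0,0,0.12],"rot":[0,0,0],"fingers":-0.5},{"travel":[0,0,0.18],"rot":[0,0,0],"fingers":-0.5},{"travel":[0,0,0.24],"rot":[0,0,0],"fingers":-0.5}]' | grep -E "tcp|wrist"
python3 -m pendant '[{"travel":[0,0,0.06],"rot":[0,0,0],"fingers":-0.5},{"travel":[0,0,0.12],"rot":[0,0,0],"fingers":-0.5},{"travel":[0,0,0.17],"rot":[0,0,0],"fingers":-0.5},{"travel":[0,0,0.22],"rot":[0,0,0],"fingers":-0.5},{"travel":[0,0,0.22],"rot":[0,0,0],"fingers":-0.5}]' | grep -E "tcp|wrist"
python3 -m pendant '[{"travel":[0,0,0.01],"rot":[0,0,0],"fingers":-0.5},{"travel":[0,0,0.01],"rot":[0,0,0],"fingers":-0.5}]' | grep -E "tcp|wrist"
python3 -m pendant '[{"travel":[0,0,0.01],"rot":[0,0,0],"fingers":-0.5},{"travel":[0,0,0.01],"rot":[0,0,0],"fingers":-0.5}]' | grep -E "tcp|wrist"
```

```text
tcp_pos: [0.4842, -0.1786, 0.1547]
wrist_force: [0.7, -0.9, -1.8]
tcp_pos: [0.4838, -0.1784, 0.1281]
wrist_force: [-0.1, 1.0, -2.8]
tcp_pos: [0.4845, -0.1788, 0.1281]
wrist_force: [0.9, -0.0, -2.1]
tcp_pos: [0.4844, -0.1787, 0.1268]
wrist_force: [-0.2, 0.6, -2.2]
```

```bash
python3 -m pendant '[{"travel":[0,0,0.012],"rot":[0,0,0],"fingers":-0.5},{"travel":[0,0,0.012],"rot":[0,0,0],"fingers":-0.5}]' | grep -E "tcp|wrist"
python3 -m pendant '[{"travel":[0,0,0.008],"rot":[0,0,0],"fingers":-0.5},{"travel":[0,0,0.008],"rot":[0,0,0],"fingers":-0.5}]' | grep -E "tcp|wrist"
python3 -m pendant '[{"travel":[0,0,0.006],"rot":[0,0,0],"fingers":-0.5},{"travel":[0,0,0.006],"rot":[0,0,0],"fingers":-0.5}]' | grep -E "tcp|wrist"
```

```text
tcp_pos: [0.4843, -0.1787, 0.1251]
wrist_force: [-0.3, 0.3, -1.6]
tcp_pos: [0.4843, -0.1787, 0.1242]
wrist_force: [0.3, 0.3, -2.0]
tcp_pos: [0.4844, -0.1787, 0.1235]
wrist_force: [-0.8, 0.0, -2.5]
```

```bash
python3 -m pendant '[{"travel":[0,0,0.005],"rot":[0,0,0],"fingers":-0.5},{"travel":[0,0,0.005],"rot":[0,0,0],"fingers":-0.5}]' | grep -E "tcp|wrist"
python3 -m pendant '[{"travel":[0,0,0.004],"rot":[0,0,0],"fingers":-0.5},{"travel":[0,0,0.004],"rot":[0,0,0],"fingers":-0.5}]' | grep -E "tcp|wrist"
```

```text
tcp_pos: [0.4844, -0.1789, 0.1234]
wrist_force: [-1.6, -0.6, 2.9]
tcp_pos: [0.4844, -0.1789, 0.1234]
wrist_force: [-2.3, 0.2, 7.0]
```

Home: contact at exactly the expected height of 0.1234. I release, rise and verify.

```bash
python3 -m pendant '[{"travel":[0,0,-0.003],"rot":[0,0,0],"fingers":0},{"travel":[0,0,-0.003],"rot":[0,0,0],"fingers":0.3},{"travel":[0,0,-0.003],"rot":[0,0,0],"fingers":0.6},{"travel":[0,0,-0.003],"rot":[0,0,0],"fingers":1},{"travel":[0,0,-0.003],"rot":[0,0,0],"fingers":1},{"travel":[0,0,-0.1],"rot":[0,0,0],"fingers":1},{"travel":[0,0,-0.4],"rot":[0,0,0],"fingers":1},{"travel":[0,0,-0.8],"rot":[0,0,0],"fingers":1},{"travel":[0,0,-1],"rot":[0,0,0],"fingers":1},{"travel":[0,0,-1],"rot":[0,0,0],"fingers":1}]'
python3 - <<'E'
from h import *
a,P=cloud("wrist"); s=env.get_state(); print(s["tcp_pos"],s["clock"]); cv2.imwrite("pics/w8.png",a)
for n,lo,hi in (("s",.113,.125),("m",.095,.105),("l",.078,.088)): print(n,rect(P,(.485,-.18),lo,hi,.06))
E
```

```text
clock: 33.25
tcp_pos: [0.4865, -0.1798, 0.2477]
orientation: [-0.001, 0.727, -0.687, 0.004]
wrist_force: [0.3, 0.2, 0.3]
finger_gap: 0.0855
grip_force: 0.0
[ 0.48556512 -0.17933723  0.2452698 ] 33.3
s (array([ 484.4, -179.9]), array([37.8, 38.8]), 2.6, 1380, np.float64(117.6))
m (array([ 484. , -178.6]), array([52.1, 52.2]), 3.4, 1697, np.float64(99.7))
l (array([ 484.6, -180.1]), array([66.2, 66.1]), 3.3, 1701, np.float64(81.7))
```

View pics/w8.png

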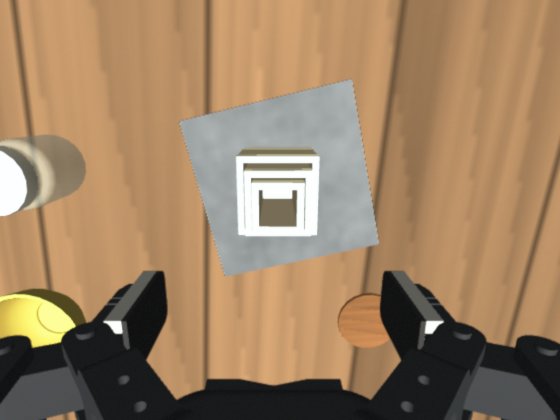

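All three boxes are nested at (278,193), with rims at 117.6, 99.7 and 81.7 mm, the 18 mm steps expected. The hand is clear.

```bash
python3 -c "
from workcell import env
print(env.hand_in())"
```

```text
the job is handed in; nothing more can be done
None
```

The three boxes are nested mouths up on the batt, each rim standing 18 mm above the next as it should when fully home, and the job is handed in at about 33 s; no verdict came back.

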